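# Slide the tall bottle home into its stand

## Robot

A 6-joint arm with a two-finger parallel gripper is mounted at the origin on the work surface. World frame = base frame: x ahead of the robot, y to its left, z up, the work surface at z = 0. Lengths are in m, angles in degrees, forces in N, time in s.
With the tool pointing down it reaches from about 0.3 to 0.75 m from the base axis. Payload 8.5 kg.
Tool frame: the origin (TCP) lies midway between the tips of the shut fingers; the grasp point (between the pads) lies behind it (grasp_offset is the z of the grasp point in the tool frame, in m); z points along the fingers, y is the direction in which the jaws open and shut (so a half turn about z gives the same grasp; the last joint's range is limited). The gripper opens to 85 mm and grips with 20 to 120 N. Pads are 22 mm wide; open, the fingers measure 114 mm over their backs; the gripper's body (76 mm by 85 mm) begins 54 mm behind the grasp point. The pads swing forward as they close: fully open they stand 13 mm farther back than shut.
Start: joints at [64.383, 21.807, 74.336, -0, 83.858, -12.336], TCP at [0.126, 0.535, 0.231] pointing down, gripper open.
Joint ranges: [-178.18, 178.18], [-50.72, 133.34], [12.68, 142.11], [-81.47, 261.47], [9.98, 163.14], [-165.26, 165.26]. Speed limits (degrees/s): [136.94, 136.94, 180, 180, 180, 180].

## Interface

Orientations are given as a 3x3 rotation matrix whose columns are the frame's x, y, z axes.
In Python, from rig import * gives the robot as it stands.
- The arm moves only by the shell command python3 -m pendant 'ROWS' [FORCE]. ROWS is JSON, one flat list of numbers, 7 for each row, row after row: the finger opening in mm, from 0 to 85.4, then the shift along the tool's x, y, z in units of 50 mm (1.0 is 50 mm), then the turn, a rotation vector about the tool's x, y, z in units of 8 degrees (1.0 is 8 degrees). In form: [hand, dx, dy, dz, wx, wy, wz, hand, dx, dy, dz, wx, wy, wz, ...]. A call has 1 to 12 rows; each row shifts and turns the commanded pose from where the row before left it, along the tool's axes as they then stand; what a row does not reach is not made up. A row lasts 1/10 s, in which the tool goes at most 50 mm and 8.59 degrees, less where a joint would pass 70% of its speed; a pose out of reach is approached as far as the arm can. A call is refused whole if a number of a shift passes 1 or a number of a turn 1, either way. A call with a gripper value outside its range is refused whole. The fingers move at their own pace and stop on an object; FORCE is the grip in N (left out, the last holds). Time passes only in rows, so rows that do not move let the fingers close. It gives the time, the measured TCP pose, the force and the opening at its end, in the units of the state.
- observe(): the state, without advancing time (a new reading comes with each control period).
- get_image(name): name is "scene" or "top" or "wrist"; returns a dict with "frame" (400x640x3 uint8, red, green, blue), "depth" (400x640 float32, m along the optical axis (not along the pixel's ray), 0 where there is no reading), "K" (3x3 intrinsics, pixels), "rvec" (rotation vector, rad) and "tvec" (3), from world to camera coordinates, as OpenCV has them. Camera axes: x right, y down, z forward; pixel columns grow to the right and rows downward; lengths in m; the calibration is good to about 2 mm. A picture is of the moment at which its call begins.
- close_job(): hands the job in, once; it reports no verdict.
The state is a dict: "time_s": time; "q": joint angles; "qvel": joint speeds; "joint_efforts": joint torques, N m; "position": TCP position; "tool_rot": TCP orientation; "ft_force": force on the tool from outside, world axes, zero at the start; "wrist_torque": the same for the moment, N m; "grip_width": finger opening in m.
Only numpy, scipy, OpenCV 4.12 (cv2) and the standard library are available. Lean on these libraries where they do the work, as an engineer would, in place of code of your own. Each camera call takes 0.05 s, during which the arm holds its last target.

## Task

Push the tall slim bottle across the dresser top into the empty open-front wooden stand, until it stands upright right up against the stand's back wall. Push it with the fingertips low down near its foot so that it slides without tipping: do not grip it, lift it or push it above its lower third. Leave the jar in the other stand and everything else on the dresser where it is.

Things in the scene. Friction and masses are not known exactly. Their poses are not given: they have to be found in the camera images.
- bottle: The tall slim round bottle (white, grey cap), loose, upright: 220 mm high, 56 mm in diameter up to 140 mm, then shoulder, 25 mm neck and 31 mm cap. About 0.2 to 0.4 kg. Origin at the centre of its underside, z up. Friction on the dresser about 0.5 to 0.7: a push above about 35 mm tips it, one at 10 to 25 mm slides it.
- stand: The EMPTY wooden stand, fixed, no floor, open front roughly to the robot (within 15 degrees). Origin: on the dresser, where the bottle's axis stands when home (at the back wall, midway). Its x axis points level from open front to the back wall, z up. Back wall: inner face x = +28 mm, 60 mm high. Side walls: inner faces y = +-43 mm, 40 mm high, from x = -16 mm to the back wall. Walls 10 mm thick.
- jar_stand: The other stand, of the same shape and axes, fixed, occupied by the jar. It may be on either side.
- jar: Bystander: squat white jar with wooden lid, 64 mm in diameter, 85 mm high, loose, in the other stand. Origin at the centre of its underside.
- egg_cup: Bystander: white ceramic egg cup upside down, 48 mm in diameter, 56 mm high, loose, beyond and between the stands. Origin at the centre of its underside.
- case: Bystander: lavender plastic travel case, 75 x 95 mm, 45 mm high, loose, to the robot's right. Origin at the centre of its underside.
- tray: Bystander: rectangular stainless steel tray, 240 x 190 mm, 18 mm high, fixed, to the robot's left. Origin at the centre of its underside.
- pacifier: Bystander: yellow pacifier, 42 mm in diameter, 37 mm high, loose, in the tray.
- cover: Bystander: clear dome-shaped pacifier cover, 46 mm in diameter, 37 mm high, loose, in the tray.
- spoon: Bystander: short wooden spoon, 140 mm long, loose, lying in the tray.

How it is judged (in metres and radians):
At the end, for the whole second after the job is handed in: The bottle stands at rest on the dresser, upright (within 0.06 rad), between the side walls of the empty stand, with its foot within 8 mm of touching the back wall; the jar still stands in its own stand and the bystanders have moved less than 20 mm (x of bottle in the frame of stand between -0.008 and 0.006 m and y of bottle in the frame of stand between -0.02 and 0.02 m and angle between each of bottle, jar's own z axis and vertical below 0.06 rad and height (world z) of bottle below 0.005 m and linear speed of bottle below 0.01 m/s and horizontal distance between jar and jar_stand below 0.025 m).
It fails at once if the bottle is tipped by more than 0.25 rad (angle between bottle's own z axis and vertical above 0.25 rad).
It fails at once if the bottle is lifted off the dresser (more than 12 mm) (height (world z) of bottle above 0.012 m).
It fails at once if the bottle is touched above its lower third by the fingers (grasp point above 90 mm while they touch it) (contact force between the fingers and bottle above 0.3 N and height (world z) of the grasp point above 0.09 m).
It fails at once if the bottle is gripped between the fingers (grasp point within 12 mm of its axis while they touch it) (contact force between the fingers and bottle above 0.3 N and horizontal distance between the grasp point and bottle below 0.012 m).
It fails at once if a bystander is moved by more than 20 mm (distance of any of jar, egg_cup, case, pacifier, cover, spoon from where it was at the start of the episode above 0.02 m).
It also fails if it takes over 64 s, if anything falls off the work surface, if the arm or the gripper's body presses on something with over 40 N, if the wrist force passes 120 N, or if a joint passes its speed limit or range.

## Working session

There is one attempt and no reset: what is moved stays moved. The work goes in short steps, Python scripts to look and compute and a shell command to move; the robot and the scene stay as the last step left them, time stands still between calls to the robot, and variables do not carry over. Pictures are saved under pics/ and viewed, and the job is handed in when it is done.

```bash
ls; mkdir -p pics; python3 - <<'E'
from rig import *
import cv2,numpy as np
o=observe();print({k:(np.round(v,3).tolist() if not np.isscalar(v) else v) for k,v in o.items()})
try: print(grasp_offset)
except Exception as e: print(e)
for n in("scene","top"):
    d=get_image(n);cv2.imwrite(f"pics/{n}0.png",d["frame"][:,:,::-1]);np.savez(f"{n}0.npz",**d)
    R=cv2.Rodrigues(np.array(d["rvec"],float))[0];print(n,d["K"],-R.T@np.array(d["tvec"]).ravel())
E
```

```text
pics
{'time_s': 0.0, 'q': [64.385, 21.839, 74.388, -0.001, 83.859, -12.336], 'qvel': [-0.045, 0.01, 0.078, 0.042, 0.02, 0.059], 'joint_efforts': [0.001, -44.847, -23.128, -0.0, 0.005, -0.0], 'position': [0.126, 0.535, 0.231], 'tool_rot': [[-0.973, 0.23, -0.001], [0.23, 0.973, -0.001], [0.0, -0.001, -1.0]], 'ft_force': [-0.515, -0.419, -0.1], 'wrist_torque': [0.07, -0.001, 0.018], 'grip_width': 0.0853215752238518}
-0.0187
scene [[404.42201776   0.         313.45663176]
 [  0.         404.42201776 195.68865868]
 [  0.           0.           1.        ]] [ 1.27944452 -0.51896998  0.59277572]
top [[365.73206542   0.         323.12185796]
 [  0.         365.73206542 193.6457301 ]
 [  0.           0.           1.        ]] [0.5363988  0.05170247 0.98077277]
```

View pics/scene0.png

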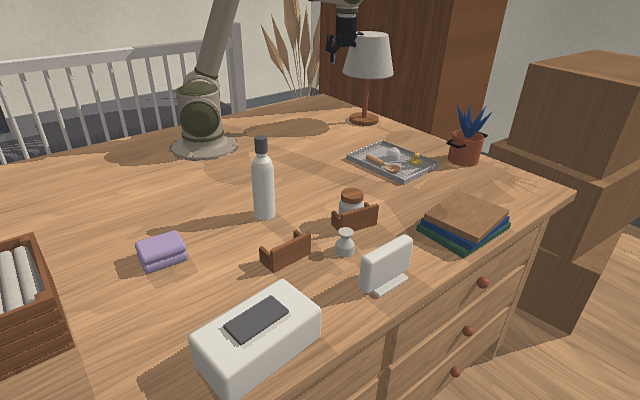

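View pics/top0.png

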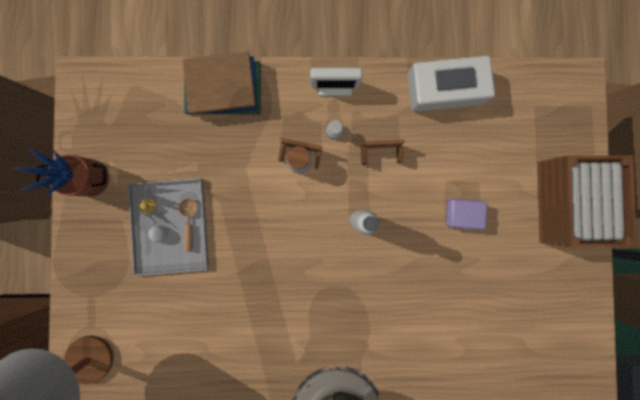

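The scene view shows the bottle at (263,180) and the empty stand at (287,250). In the top view the bottle is near (364,222), the empty stand at (382,152), the jar stand at (300,152), the egg cup at (335,130) and the case at (466,214).

```bash
cat > h.py <<'E'
import numpy as np,cv2
def cloud(d):
    R=cv2.Rodrigues(np.array(d["rvec"],float))[0];t=np.array(d["tvec"],float).ravel();K=np.array(d["K"])
    z=np.array(d["depth"],float);v,u=np.mgrid[:z.shape[0],:z.shape[1]]
    P=np.stack([(u-K[0,2])/K[0,0]*z,(v-K[1,2])/K[1,1]*z,z],-1)
    W=(P-t)@R; W[z<=0]=np.nan
    return W
def ray(d,u,v,h):
    R=cv2.Rodrigues(np.array(d["rvec"],float))[0];t=np.array(d["tvec"],float).ravel();K=np.array(d["K"])
    c=-R.T@t; r=R.T@np.linalg.inv(K)@np.array([u,v,1.]); return c+r*(h-c[2])/r[2]
def circ(p):
    A=np.c_[2*p,np.ones(len(p))];s=np.linalg.lstsq(A,(p**2).sum(1),rcond=None)[0]
    return s[:2],np.sqrt(s[2]+s[0]**2+s[1]**2)
E
python3 - <<'E'
from h import *
T=dict(np.load("top0.npz"));S=dict(np.load("scene0.npz"))
for n,d in(("top",T),("scene",S)):
    W=cloud(d).reshape(-1,3);W=W[~np.isnan(W).any(1)]
    print(n,'table z',np.median(W[(W[:,0]>.3)&(W[:,0]<.4)&(abs(W[:,1])<.2)][:,2]))
    print(ray(d,*((365,222) if n=='top' else (264,215)),0))
    def box(x0,x1,y0,y1,z0,z1): return W[(W[:,0]>x0)&(W[:,0]<x1)&(W[:,1]>y0)&(W[:,1]<y1)&(W[:,2]>z0)&(W[:,2]<z1)]
    b=box(.35,.58,-.2,.05,.03,.125);print('bottle',len(b),b.min(0),b.max(0))
    if len(b)>20: print(circ(b[:,:2]))
    b=box(.35,.58,-.2,.05,.2,.24);print('cap',len(b),b.mean(0),b.min(0),b.max(0))
    for nm,yl in(("empty",(-.2,-.035)),("jar",(.03,.2))):
        for zr in((.03,.045),(.05,.066)):
            b=box(.58,.75,*yl,*zr)
            if len(b)<5: continue
            r=cv2.minAreaRect((b[:,:2]*1000).astype(np.float32));print(nm,zr,len(b),b.min(0).round(3),b.max(0).round(3),r)
E
```

```text
top table z 0.0011848054831259038
[ 0.49685647 -0.07934126  0.        ]
bottle 86 [ 0.47978377 -0.06557412  0.03178419] [ 0.52992097 -0.03660629  0.12496741]
(array([ 0.50220785, -0.06482078]), np.float64(0.02774694346764829))
cap 183 [ 0.50271609 -0.0634092   0.21983756] [ 0.48685774 -0.07900782  0.20037897] [ 0.51608801 -0.0495092   0.22389617]
empty (0.03, 0.045) 196 [ 0.651 -0.175  0.03 ] [ 0.703 -0.068  0.045] ((678.4503784179688, -122.02117919921875), (51.93730926513672, 106.59220123291016), 1.8116168975830078)
empty (0.05, 0.066) 182 [ 0.695 -0.173  0.051] [ 0.708 -0.068  0.065] ((702.2822875976562, -120.54754638671875), (10.864964485168457, 105.44192504882812), 2.683087110519409)
jar (0.03, 0.045) 181 [0.629 0.036 0.03 ] [0.703 0.147 0.045] ((663.3162231445312, 93.66818237304688), (108.47905731201172, 69.15560913085938), 82.84815979003906)
jar (0.05, 0.066) 268 [0.629 0.036 0.05 ] [0.712 0.14  0.066] ((666.6123657226562, 94.08213806152344), (105.54055786132812, 75.69257354736328), 79.16099548339844)
scene table z 0.0005960763790617524
[ 0.50448316 -0.06784478  0.        ]
bot
[... 241 characters left out ...]
2112094 -0.04834214  0.22188923]
empty (0.03, 0.045) 353 [ 0.651 -0.176  0.03 ] [ 0.712 -0.069  0.045] ((682.007080078125, -122.78187561035156), (56.683815002441406, 106.05814361572266), 3.5627105236053467)
empty (0.05, 0.066) 275 [ 0.696 -0.175  0.05 ] [ 0.712 -0.069  0.062] ((703.324462890625, -121.71656799316406), (12.377189636230469, 106.18512725830078), 2.407130002975464)
jar (0.03, 0.045) 293 [0.644 0.035 0.03 ] [0.715 0.151 0.045] ((678.854736328125, 91.925537109375), (109.12725067138672, 56.03376770019531), 78.46150970458984)
jar (0.05, 0.066) 355 [0.638 0.035 0.05 ] [0.715 0.138 0.066] ((692.858642578125, 92.69377899169922), (96.40342712402344, 69.5734634399414), 53.817054748535156)
```

```bash
python3 - <<'E'
import cv2
a=cv2.imread("pics/top0.png");cv2.imwrite("pics/topz.png",cv2.resize(a[110:250,260:420],None,fx=5,fy=4.2,interpolation=2)[:590,:800])
a=cv2.imread("pics/scene0.png");cv2.imwrite("pics/scz.png",cv2.resize(a[170:290,230:390],None,fx=5,fy=5,interpolation=2)[:600,:800])
E
```

```text
(no output)
```

View pics/topz.png

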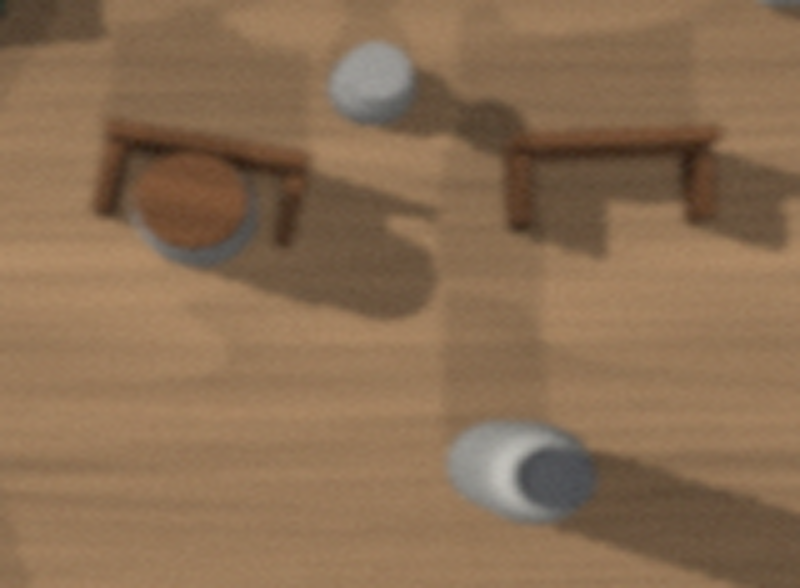

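View pics/scz.png

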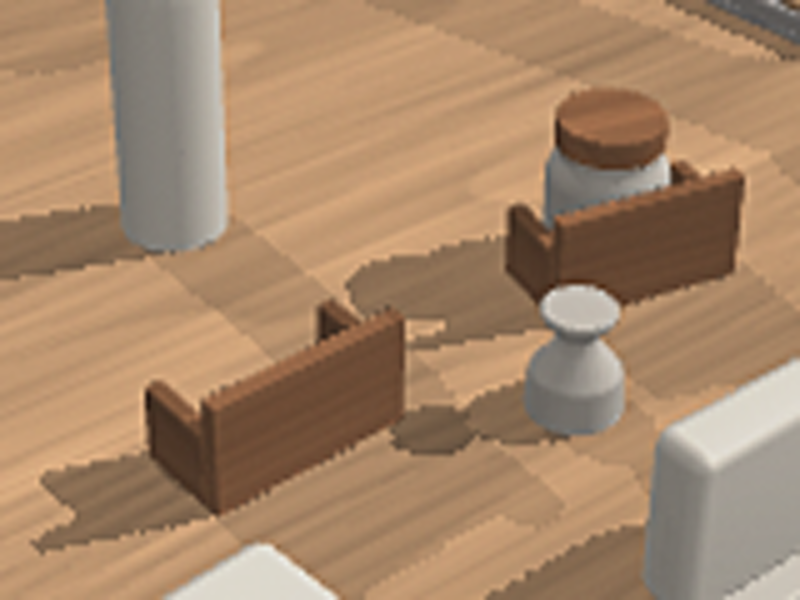

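```bash
python3 -m pendant '[30,-0.5,-0.56,0,0,0,0, 30,-0.5,-0.56,0,0,0,0, 30,-0.5,-0.56,0,0,0,0, 30,-0.5,-0.56,0,0,0,0, 30,-0.5,-0.56,0,0,0,0, 30,-0.5,-0.56,0,0,0,0, 30,-0.5,-0.56,0,0,0,0, 30,-0.5,-0.56,0,0,0,0, 30,-0.5,-0.56,0,0,0,0, 30,-0.5,-0.56,0,0,0,0, 30,-0.5,-0.56,0,0,0,0, 30,0,0,0,0,0,0]'
```

```text
time_s: 1.3
position: [0.3249, 0.1695, 0.2312]
tool_rot: [[-0.972, 0.235, 0.0], [0.235, 0.972, -0.001], [-0.0, -0.001, -1.0]]
ft_force: [0.8, 0.2, 0.0]
grip_width: 0.0306
```

```bash
python3 -m pendant '[30,-0.53,-0.6,0,0,0,0, 30,-0.53,-0.6,0,0,0,0, 30,-0.53,-0.6,0,0,0,0, 30,-0.53,-0.6,0,0,0,0, 30,-0.53,-0.6,0,0,0,0, 30,-0.53,-0.6,0,0,0,0.72, 30,0,0,0,0,-0.8,0, 30,0,0,0,0,-0.8,0, 30,0,0,0,0,-0.8,0, 30,0,0,0,0,-0.8,0, 30,0,0,0,0,-0.8,0, 30,0,0,0,0,-0.8,0]'; python3 -m pendant '[30,0,0,0,0,-0.2,0,30,0,0,0,0,0,0]'
python3 - <<'E'
from rig import *
import cv2
o=observe();print(o['q'],grasp_offset)
for n in("scene","wrist"):
    d=get_image(n);cv2.imwrite(f"pics/{n}1.png",d["frame"][:,:,::-1])
E
```

```text
time_s: 2.5
position: [0.4363, -0.0386, 0.2316]
tool_rot: [[-0.738, 0.326, 0.591], [0.254, 0.945, -0.203], [-0.625, 0.0, -0.781]]
ft_force: [1.1, -0.5, 0.4]
grip_width: 0.03
time_s: 2.7
position: [0.4357, -0.0384, 0.2307]
tool_rot: [[-0.725, 0.326, 0.607], [0.25, 0.946, -0.208], [-0.642, 0.001, -0.767]]
ft_force: [0.4, -0.1, 0.7]
grip_width: 0.0302
[-21.6964387   -2.4610102  116.82669059   4.04862101  25.80426819
 -95.69200659] -0.0187
```

View pics/scene1.png

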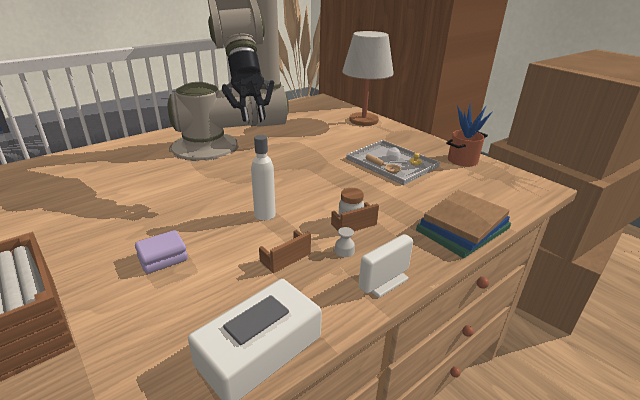

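```bash
python3 -m pendant '[30,0.32,-0.056,0.384,0,0,0, 30,0.32,0,0.384,0,0,0, 30,0.32,0,0.384,0,0,0, 30,0.32,0,0.384,0,0,0, 30,0.32,0,0.384,0,0,0, 30,0.32,0,0.384,0,0,0, 30,0.32,0,0.384,0,0,0, 30,0.32,0,0.384,0,0,0, 30,0,0,0,0,0,0, 30,0,0,0,0,0,0]'
python3 - <<'E'
from rig import *
import cv2
o=observe();print(o['q'],o['tool_rot'])
for n in("scene","wrist"):
    d=get_image(n);cv2.imwrite(f"pics/{n}2.png",d["frame"][:,:,::-1])
E
```

```text
time_s: 3.8
position: [0.4328, -0.0612, 0.114]
tool_rot: [[-0.766, 0.299, 0.57], [0.263, 0.954, -0.146], [-0.587, 0.038, -0.809]]
ft_force: [0.4, 0.4, -0.5]
grip_width: 0.0296
[ -28.87619656   11.9913666   127.36753597   57.30515817   10.07712011
 -154.97909015] [[-0.76551198  0.29877252  0.56984769]
 [ 0.26340398  0.95355732 -0.14610539]
 [-0.58703471  0.03825472 -0.80865742]]
```

View pics/scene2.png

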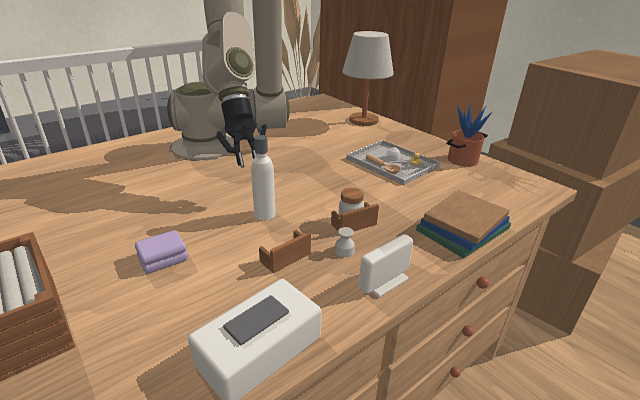

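View pics/wrist2.png

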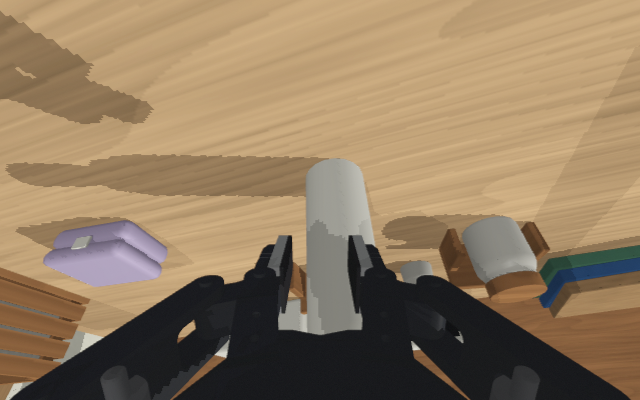

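The wrist ran into joint 5's 10° limit, and joint 6 is close to its limit as well. I'll work out the arm geometry from the recorded states to pick a tilt it can reach.

```bash
cat > kin.py <<'E'
import numpy as np
from scipy.spatial.transform import Rotation as Ro
from scipy.optimize import least_squares
def fk(q,p):
    q=np.radians(q);h,L2,L3,a3,Lt,d=p
    Rz=lambda a:Ro.from_euler('z',a).as_matrix();Ry=lambda a:Ro.from_euler('y',a).as_matrix()
    R=Rz(q[0]);x=np.array([0,0,h])+R@[0,d,0]
    R=R@Ry(q[1]);x=x+R@[0,0,L2]
    R=R@Ry(q[2]);x=x+R@[a3,0,L3]
    R=R@Rz(q[3])@Ry(q[4]);R=R@Rz(q[5]+np.pi*0);x=x+R@[0,0,Lt]
    return x,R
D=[([64.385,21.839,74.388,-.001,83.859,-12.336],[.126,.535,.231]),
([-21.6964387,-2.4610102,116.82669059,4.04862101,25.80426819,-95.69200659+0],[.4357,-.0384,.2307]),
([-28.87619656,11.9913666,127.36753597,57.30515817,10.07712011,-154.97909015],[.4328,-.0612,.114])]
f=lambda p:np.concatenate([fk(q,p)[0]-x for q,x in D])
s=least_squares(f,[.3,.4,.4,0,.25,.117]);P=s.x
if __name__=="__main__":
    print(P,np.abs(s.fun).max())
    for q,x in D: print(fk(q,P)[1].round(3).tolist())
E
python3 kin.py
```

```text
[0.13015218 0.53652452 0.35089706 0.10265635 0.25706815 0.11757879] 9.149987547144023e-05
[[-0.23, -0.973, -0.001], [-0.973, 0.23, -0.001], [0.001, 0.0, -1.0]]
[[-0.326, -0.725, 0.607], [-0.946, 0.25, -0.208], [-0.001, -0.642, -0.767]]
[[-0.299, -0.766, 0.57], [-0.954, 0.263, -0.146], [-0.038, -0.587, -0.809]]
```

```bash
cat > ik.py <<'E'
from kin import *
lo=np.array([-178.18,-50.72,12.68,-81.47,9.98,-165.26]);hi=np.array([178.18,133.34,142.11,261.47,163.14,165.26])
def target(yaw,th):
    a=np.radians(yaw);t=np.radians(th);d=np.array([np.cos(a),np.sin(a),0]);u=np.array([0,0,1.])
    y=np.array([-d[1],d[0],0]);z=d*np.sin(t)-u*np.cos(t);return np.c_[np.cross(y,z),y,z]
def ik(pos,R,q0):
    M=np.c_[-R[:,1],R[:,0],R[:,2]]
    def f(q):
        x,r=fk(q,P);return np.r_[(x-pos)*10,Ro.from_matrix(r.T@M).as_rotvec()]
    s=least_squares(f,np.clip(q0,lo+.01,hi-.01),bounds=(lo,hi));return s.x,np.abs(s.fun).max()
E
python3 - <<'E'
from ik import *
b=np.array([.503,-.0645])
for yaw in(-19,):
  d=np.array([np.cos(np.radians(yaw)),np.sin(np.radians(yaw))])
  for th in(20,25,30,35,40,50,60,80):
    for s in(-.07,-.04,.145):
      for nm,q0 in(('A',[-22,20,115,0,25,-96]),('B',[-22,20,115,180,25,84])):
        q,e=ik(np.r_[b+d*s,.012],target(yaw,th),q0)
        if e<.005: print(th,s,nm,q.round(0))
E
```

```text
20 -0.07 A [-22.  27. 122.   5.  11. -97.]
20 -0.04 A [-21.  28. 118.   3.  14. -95.]
20 0.145 A [-21.  39.  89.   1.  32. -92.]
25 0.145 A [-21.  38.  93.   2.  24. -93.]
30 0.145 A [-21.  38.  96.   3.  16. -94.]
35 -0.07 B [-22.  31. 133. 175.  20.  92.]
35 -0.04 B [-22.  32. 129. 174.  15.  94.]
40 -0.07 B [-22.  35. 137. 176.  32.  91.]
40 -0.04 B [-22.  34. 132. 176.  26.  92.]
50 -0.04 B [-22.  42. 139. 177.  51.  90.]
50 0.145 B [-21.  41. 109. 176.  20.  93.]
60 0.145 B [-21.  46. 113. 177.  39.  91.]
80 0.145 B [-21.  58. 117. 178.  75.  90.]
```

```bash
python3 -m pendant '[30,-0.34,0.02,-0.46,0,0,0, 30,-0.34,0.02,-0.46,0,0,0, 30,-0.34,0.02,-0.46,0,0,0, 30,-0.34,0.02,-0.46,0,0,0, 30,-0.34,0.02,-0.46,0,0,0, 30,-0.34,0.02,-0.46,0,0,0, 30,0,0,0,0,0,0]'
cat > plan.py <<'E'
from ik import *
from rig import observe
o=observe();q=np.array(o['q']);R=np.array(o['tool_rot']);x=np.array(o['position'])
print(q.round(1),x.round(4),fk(q,P)[0].round(4))
E
python3 plan.py
```

```text
time_s: 4.6
position: [0.436, -0.0609, 0.2709]
tool_rot: [[-0.758, 0.29, 0.584], [0.258, 0.956, -0.14], [-0.598, 0.045, -0.8]]
ft_force: [0.7, -0.0, -0.0]
grip_width: 0.0302
[ -29.2   -5.6  110.1   14.5   40.5 -109.5] [ 0.436  -0.0609  0.2709] [ 0.4359 -0.0609  0.2711]
```

```bash
for i in 1; do :; done; python3 -m pendant '[30,0,0,0,0,0,0.95, 30,0,0,0,0,0,0.95, 30,0,0,0,0,0,0.95, 30,0,0,0,0,0,0.95, 30,0,0,0,0,0,0.95, 30,0,0,0,0,0,0.95, 30,0,0,0,0,0,0.95, 30,0,0,0,0,0,0.95, 30,0,0,0,0,0,0.95, 30,0,0,0,0,0,0.95, 30,0,0,0,0,0,0.95, 30,0,0,0,0,0,0.95]'
python3 -m pendant '[30,0,0,0,0,0,0.95, 30,0,0,0,0,0,0.95, 30,0,0,0,0,0,0.95, 30,0,0,0,0,0,0.95, 30,0,0,0,0,0,0.95, 30,0,0,0,0,0,0.95, 30,0,0,0,0,0,0.95, 30,0,0,0,0,0,0.95, 30,0,0,0,0,0,0.95, 30,0,0,0,0,0,0.95, 30,0,0,0,0,0,0.95, 30,0,0,0,0,0,0.95]'
cat > cone.py <<'E'
from ik import *
from rig import observe
o=observe();q=np.array(o['q']);R=np.array(o['tool_rot']);x=np.array(o['position'])
print(q.round(1),x.round(4))
C=np.array([[0,1,0],[-1,0,0],[0,0,1.]]) # model->real cols
real=lambda m:np.c_[m[:,1],-m[:,0],m[:,2]]
def seq(qs):
    out=[]
    for a,b in zip(qs[:-1],qs[1:]):
        xa,ra=fk(a,P);xb,rb=fk(b,P);ra=real(ra);rb=real(rb)
        out.append(np.r_[ra.T@(xb-xa)/.05,np.degrees(Ro.from_matrix(ra.T@rb).as_rotvec())/8])
    return np.array(out)
if __name__=="__main__":
    n=16;qs=[]
    for t in np.linspace(0,1,n+1):
        k=q.copy();k[3]=q[3]+(176-q[3])*t;k[4]=q[4]+(30-q[4])*t;k[5]=q[5]-(176-q[3])*t;qs.append(k)
    print(seq(qs).round(2));print(qs[-1],fk(qs[-1],P)); print([fk(k,P)[0].round(2).tolist() for k in qs[::3]])
E
python3 cone.py
```

```text
time_s: 5.8
position: [0.4346, -0.0602, 0.2661]
tool_rot: [[0.31, 0.755, 0.577], [0.949, -0.286, -0.136], [0.063, 0.59, -0.805]]
ft_force: [-0.3, -1.0, 0.1]
grip_width: 0.0299
time_s: 7.0
position: [0.4346, -0.0602, 0.2661]
tool_rot: [[0.749, -0.326, 0.577], [-0.306, -0.942, -0.136], [0.588, -0.075, -0.805]]
ft_force: [-0.4, -0.3, -0.1]
grip_width: 0.0301
[-29.2  -5.3 110.5  14.6  40.4  73.1] [ 0.4346 -0.0602  0.2661]
[[ 0.26 -0.52 -0.03  0.72  0.38 -0.29]
 [ 0.34 -0.46 -0.03  0.64  0.49 -0.29]
 [ 0.41 -0.39 -0.03  0.53  0.59 -0.28]
 [ 0.47 -0.3  -0.03  0.41  0.66 -0.27]
 [ 0.51 -0.21 -0.03  0.28  0.72 -0.26]
 [ 0.53 -0.12 -0.03  0.15  0.74 -0.25]
 [ 0.54 -0.02 -0.03  0.02  0.75 -0.24]
 [ 0.52  0.07 -0.03 -0.11  0.73 -0.23]
 [ 0.49  0.16 -0.03 -0.24  0.68 -0.23]
 [ 0.45  0.24 -0.03 -0.35  0.62 -0.22]
 [ 0.39  0.31 -0.02 -0.45  0.54 -0.21]
 [ 0.33  0.37 -0.02 -0.53  0.45 -0.2 ]
 [ 0.25  0.42 -0.02 -0.59  0.34 -0.19]
 [ 0.17  0.45 -0.02 -0.63  0.23 -0.19]
 [ 0.08  0.46 -0.02 -0.64  0.11 -0.18]
 [ 0.    0.46 -0.02 -0.64 -0.01 -0.17]]
[-29.20320135  -5.28744667 110.51844768 176.          30.
 -88.34875881] (array([ 0.50748896, -0.1386917 ,  0.53838902]), array([[ 0.46495127, -0.20701323,  0.86079373],
       [ 0.88445586,  0.15195861, -0.4411875 ],
       [-0.03947337,  0.96646475,  0.25374741]]))
[[0.43, -0.06, 0.27], [0.48, -0.01, 0.31], [0.52, 0.01, 0.38], [0.54, -0.01, 0.45], [0.54, -0.06, 0.51], [0.52, -0.12, 0.54]]
```

```bash
python3 -m pendant '[30,0.26,-0.52,-0.03,0.72,0.38,-0.29, 30,0.34,-0.46,-0.03,0.64,0.49,-0.29, 30,0.41,-0.39,-0.03,0.53,0.59,-0.28, 30,0.47,-0.3,-0.03,0.41,0.66,-0.27, 30,0.51,-0.21,-0.03,0.28,0.72,-0.26, 30,0.53,-0.12,-0.03,0.15,0.74,-0.25, 30,0.54,-0.02,-0.03,0.02,0.75,-0.24, 30,0.52,0.07,-0.03,-0.11,0.73,-0.23]'; python3 cone.py | head -1
```

```text
time_s: 7.8
position: [0.5378, 0.0037, 0.4309]
tool_rot: [[0.171, 0.1, 0.98], [-0.073, -0.991, 0.114], [0.983, -0.091, -0.162]]
ft_force: [0.4, 0.4, 0.4]
grip_width: 0.0299
[-29.3  -5.3 110.7  95.5  35.6  -8.1] [0.5378 0.0037 0.4309]
```

Joint 4 is following the planned path, so I'll do the second half.

```bash
python3 -m pendant '[30,0.49,0.16,-0.03,-0.24,0.68,-0.23, 30,0.45,0.24,-0.03,-0.35,0.62,-0.22, 30,0.39,0.31,-0.02,-0.45,0.54,-0.21, 30,0.33,0.37,-0.02,-0.53,0.45,-0.2, 30,0.25,0.42,-0.02,-0.59,0.34,-0.19, 30,0.17,0.45,-0.02,-0.63,0.23,-0.19, 30,0.08,0.46,-0.02,-0.64,0.11,-0.18, 30,0,0.46,-0.02,-0.64,0,-0.17, 30,0,0,0,0,0,0]'
cat > down.py <<'E'
from cone import *
import sys
b=np.array([.503,-.0645]);yaw=-19;d=np.array([np.cos(np.radians(yaw)),np.sin(np.radians(yaw))])
F=np.diag([-1,-1,1.])
def go(pos,yaw,th,n,q0=q,pr=1):
    Rt=target(yaw,th)@F
    qt,e=ik(np.array(pos),Rt,q0);print('goal q',qt.round(1),'err',round(e,4))
    rows=seq([q+(qt-q)*t for t in np.linspace(0,1,n+1)])
    if pr: print(rows.round(2));print([fk(q+(qt-q)*t,P)[0].round(3).tolist() for t in np.linspace(0,1,5)])
    return qt
E
python3 - <<'E'
from down import *
for s,z,th in((-.08,.25,60),(-.08,.25,45),(-.065,.12,46),(-.06,.014,46),(-.05,.014,46),(.14,.014,46),(.14,.014,50)):
    print(s,z,th);go(np.r_[b+d*s,z],yaw,th,10,[-22,15,120,176,30,-88],0)
go(np.r_[b+d*-.08,.25],yaw,55,16)
E
```

```text
time_s: 8.7
position: [0.5081, -0.1372, 0.5378]
tool_rot: [[-0.207, -0.461, 0.863], [0.154, -0.887, -0.436], [0.966, 0.042, 0.255]]
ft_force: [-0.1, 0.3, -0.2]
grip_width: 0.03
[-29.1  -5.2 110.7 175.6  30.3 -88.1] [ 0.5081 -0.1372  0.5378]
-0.08 0.25 60
goal q [-25.   -4.3 131.  141.7  10.  -55. ] err 0.0224
-0.08 0.25 45
goal q [ -14.8   -2.1  126.9  258.    10.  -165.3] err 0.2204
-0.065 0.12 46
goal q [-22.5  14.7 132.5 169.1  13.4 -81.8] err 0.0
-0.06 0.014 46
goal q [-22.4  39.2 139.4 176.5  44.6 -89.9] err 0.0
-0.05 0.014 46
goal q [-22.3  38.6 137.6 176.5  42.2 -89.7] err 0.0
0.14 0.014 46
goal q [-20.9  39.7 107.3 174.   13.  -85.4] err 0.0
0.14 0.014 50
goal q [-20.9  41.  109.4 175.8  20.5 -87.3] err 0.0
goal q [ -14.8   -2.5  126.8  257.7   10.  -165.3] err 0.1078
[[-0.31  0.06 -0.12 -0.2  -0.3  -0.02]
 [-0.33  0.04 -0.12 -0.17 -0.33 -0.02]
 [-0.35  0.02 -0.12 -0.14 -0.35 -0.03]
 [-0.37  0.01 -0.12 -0.11 -0.37 -0.03]
 [-0.38 -0.01 -0.12 -0.08 -0.38 -0.03]
 [-0.39 -0.03 -0.12 -0.05 -0.39 -0.04]
 [-0.4  -0.05 -0.12 -0.01 -0.4  -0.04]
 [-0.4  -0.07 -0.11  0.02 -0.4  -0.05]
 [-0.41 -0.09 -0.11  0.05 -0.39 -0.05]
 [-0.41 -0.11 -0.11  0.08 -0.39 -0.05]
 [-0.4  -0.13 -0.1   0.1  -0.38 -0.05]
 [-0.4  -0.14 -0.1   0.13 -0.37 -0.05]
 [-0.39 -0.16 -0.09  0.15 -0.35 -0.06]
 [-0.38 -0.17 -0.09  0.17 -0.34 -0.06]
 [-0.37 -0.19 -0.08  0.19 -0.32 -0.06]
 [-0.36 -0.2  -0.08  0.21 -0.3  -0.06]]
[[0.508, -0.137, 0.538], [0.494, -0.14, 0.466], [0.477, -0.122, 0.388], [0.454, -0.086, 0.312], [0.428, -0.036, 0.249]]
```

```bash
python3 - <<'E'
from down import *
for s,z,th in((-.08,.3,80),(-.08,.25,75),(-.08,.2,65),(-.075,.12,55),(-.065,.12,55),(-.06,.06,50),(-.07,.014,45)):
    print(s,z,th);go(np.r_[b+d*s,z],yaw,th,10,[-22,15,120,176,30,-88],0)
go(np.r_[b+d*-.08,.3],yaw,85,10)
E
```

```text
[-29.1  -5.2 110.7 175.6  30.3 -88.1] [ 0.5081 -0.1372  0.5378]
-0.08 0.3 80
goal q [-24.4  -2.2 137.5 170.9  35.6 -83.5] err 0.0
-0.08 0.25 75
goal q [-24.2   5.  140.9 172.4  41.1 -85.6] err 0.0
-0.08 0.2 65
goal q [-23.7   8.3 140.  172.2  33.4 -85.5] err 0.0
-0.075 0.12 55
goal q [-23.1  20.5 140.8 174.3  36.4 -87.8] err 0.0
-0.065 0.12 55
goal q [-22.9  20.6 139.2 174.4  34.9 -87.7] err 0.0
-0.06 0.06 50
goal q [-22.6  31.5 139.7 175.8  41.1 -89.2] err 0.0
-0.07 0.014 45
goal q [-22.5  38.9 140.5 176.4  44.4 -89.9] err 0.0
goal q [-24.5   2.7 141.  172.8  49.  -85.7] err 0.0
[[-0.52 -0.13 -0.24  0.1  -0.24  0.03]
 [-0.5  -0.13 -0.25  0.1  -0.24  0.03]
 [-0.49 -0.13 -0.26  0.1  -0.24  0.04]
 [-0.47 -0.13 -0.27  0.1  -0.24  0.04]
 [-0.46 -0.13 -0.28  0.1  -0.24  0.04]
 [-0.44 -0.13 -0.29  0.1  -0.24  0.04]
 [-0.43 -0.13 -0.29  0.11 -0.24  0.04]
 [-0.41 -0.13 -0.3   0.11 -0.24  0.04]
 [-0.4  -0.13 -0.31  0.11 -0.25  0.04]
 [-0.38 -0.13 -0.31  0.11 -0.25  0.05]]
[[0.508, -0.137, 0.538], [0.5, -0.118, 0.468], [0.484, -0.094, 0.405], [0.459, -0.067, 0.348], [0.427, -0.038, 0.3]]
```

```bash
python3 - <<'E'
from down import *
go(np.r_[b+d*-.075,.3],yaw,78,10)
E
```

```text
[-29.1  -5.2 110.7 175.6  30.3 -88.1] [ 0.5081 -0.1372  0.5378]
goal q [-24.1  -3.2 135.6 170.1  30.7 -82.6] err 0.0
[[-0.47 -0.14 -0.24  0.11 -0.33  0.04]
 [-0.47 -0.14 -0.24  0.11 -0.33  0.04]
 [-0.47 -0.14 -0.24  0.11 -0.33  0.04]
 [-0.47 -0.14 -0.24  0.11 -0.33  0.03]
 [-0.46 -0.13 -0.24  0.11 -0.33  0.03]
 [-0.46 -0.13 -0.24  0.11 -0.33  0.03]
 [-0.46 -0.13 -0.24  0.11 -0.33  0.03]
 [-0.46 -0.13 -0.24  0.1  -0.33  0.03]
 [-0.46 -0.13 -0.24  0.1  -0.33  0.03]
 [-0.46 -0.13 -0.24  0.1  -0.33  0.03]]
[[0.508, -0.137, 0.538], [0.5, -0.117, 0.473], [0.484, -0.093, 0.412], [0.462, -0.067, 0.354], [0.432, -0.04, 0.3]]
```

```bash
python3 -m pendant '[30,-0.47,-0.14,-0.24,0.11,-0.33,0.04, 30,-0.47,-0.14,-0.24,0.11,-0.33,0.04, 30,-0.47,-0.14,-0.24,0.11,-0.33,0.04, 30,-0.47,-0.14,-0.24,0.11,-0.33,0.03, 30,-0.46,-0.13,-0.24,0.11,-0.33,0.03, 30,-0.46,-0.13,-0.24,0.11,-0.33,0.03, 30,-0.46,-0.13,-0.24,0.11,-0.33,0.03, 30,-0.46,-0.13,-0.24,0.1,-0.33,0.03, 30,-0.46,-0.13,-0.24,0.1,-0.33,0.03, 30,-0.46,-0.13,-0.24,0.1,-0.33,0.03, 30,0,0,0,0,0,0]'
python3 - <<'E'
from down import *
go(np.r_[b+d*-.075,.12],yaw,55,8)
E
```

```text
time_s: 9.8
position: [0.4322, -0.0393, 0.2993]
tool_rot: [[0.198, -0.32, 0.927], [-0.067, -0.947, -0.313], [0.978, -0.0, -0.209]]
ft_force: [-0.5, -0.1, -0.1]
grip_width: 0.0297
[-24.4  -3.1 135.7 169.2  31.  -81.9] [ 0.4322 -0.0393  0.2993]
goal q [-23.1  20.5 140.8 174.3  36.4 -87.8] err 0.0
[[-0.43  0.01  0.18 -0.   -0.36  0.01]
 [-0.43  0.01  0.18 -0.   -0.36  0.01]
 [-0.42  0.    0.17 -0.   -0.36  0.01]
 [-0.42  0.    0.17 -0.01 -0.36  0.  ]
 [-0.42  0.    0.17 -0.01 -0.36  0.  ]
 [-0.41  0.    0.16 -0.01 -0.36 -0.  ]
 [-0.41  0.    0.16 -0.01 -0.36 -0.01]
 [-0.41  0.    0.16 -0.01 -0.36 -0.01]]
[[0.432, -0.039, 0.299], [0.439, -0.042, 0.253], [0.441, -0.043, 0.208], [0.439, -0.042, 0.163], [0.432, -0.04, 0.12]]
```

```bash
python3 -m pendant '[30,-0.43,0.01,0.18,0,-0.36,0.01, 30,-0.43,0.01,0.18,0,-0.36,0.01, 30,-0.42,0,0.17,0,-0.36,0.01, 30,-0.42,0,0.17,0,-0.36,0, 30,-0.42,0,0.17,-0.01,-0.36,0, 30,-0.41,0,0.16,-0.01,-0.36,0, 30,-0.41,0,0.16,-0.01,-0.36,0, 30,-0.41,0,0.16,-0.01,-0.36,-0.01, 30,0,0,0,0,0,0]'
python3 - <<'E'
from down import *
go(np.r_[b+d*-.065,.025],yaw,47,6)
from rig import get_image
import cv2
for n in("scene",):
    m=get_image(n);cv2.imwrite(f"pics/{n}3.png",m["frame"][:,:,::-1])
E
```

```text
time_s: 10.7
position: [0.4348, -0.0421, 0.1211]
tool_rot: [[0.54, -0.328, 0.775], [-0.188, -0.945, -0.269], [0.82, -0.0, -0.572]]
ft_force: [0.4, -0.0, 0.2]
grip_width: 0.0297
[-23.2  20.4 140.4 174.3  35.9 -87.7] [ 0.4348 -0.0421  0.1211]
goal q [-22.5  37.8 140.5 176.4  45.3 -89.8] err 0.0
[[-0.22 -0.    0.22  0.01 -0.17  0.  ]
 [-0.23 -0.    0.22  0.01 -0.17  0.  ]
 [-0.23 -0.    0.22  0.   -0.17 -0.  ]
 [-0.24 -0.    0.22  0.   -0.17 -0.  ]
 [-0.25 -0.    0.21 -0.   -0.17 -0.  ]
 [-0.25 -0.    0.21 -0.   -0.17 -0.01]]
[[0.435, -0.042, 0.121], [0.439, -0.043, 0.098], [0.441, -0.044, 0.074], [0.442, -0.044, 0.049], [0.442, -0.043, 0.025]]
```

View pics/scene3.png

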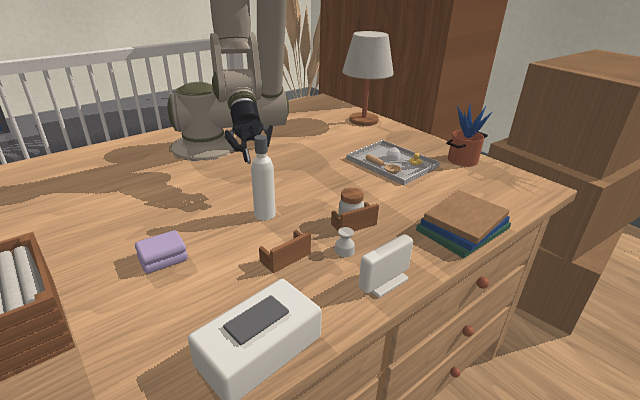

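The bottle is untouched, still at (264,215), and the hand is behind it. I'll go on down.

```bash
python3 -m pendant '[30,-0.22,0,0.22,0.01,-0.17,0, 30,-0.23,0,0.22,0.01,-0.17,0, 30,-0.23,0,0.22,0,-0.17,0, 30,-0.24,0,0.22,0,-0.17,0, 30,-0.25,0,0.21,0,-0.17,0, 30,-0.25,0,0.21,0,-0.17,0, 30,0,0,0,0,0,0]'
python3 - <<'E'
from down import *
go(np.r_[b+d*-.055,.014],yaw,47,3)
from rig import get_image
import cv2
for n in("scene","wrist"):
    m=get_image(n);cv2.imwrite(f"pics/{n}4.png",m["frame"][:,:,::-1])
a=cv2.imread("pics/scene4.png");cv2.imwrite("pics/scz4.png",cv2.resize(a[100:290,210:390],None,fx=3,fy=3))
E
```

```text
time_s: 11.45
position: [0.4416, -0.0447, 0.026]
tool_rot: [[0.643, -0.326, 0.693], [-0.223, -0.945, -0.238], [0.733, -0.001, -0.681]]
ft_force: [0.3, -0.4, 0.4]
grip_width: 0.0298
[-22.8  37.7 140.6 176.   45.4 -89.7] [ 0.4416 -0.0447  0.026 ]
goal q [-22.4  39.9 139.2 176.6  46.1 -89.9] err 0.0
[[-0.01 -0.01  0.1  -0.   -0.   -0.  ]
 [-0.01 -0.01  0.1  -0.   -0.   -0.  ]
 [-0.01 -0.01  0.1  -0.   -0.   -0.  ]]
[[0.441, -0.045, 0.026], [0.444, -0.045, 0.023], [0.446, -0.046, 0.02], [0.449, -0.046, 0.017], [0.451, -0.047, 0.014]]
```

View pics/scz4.png

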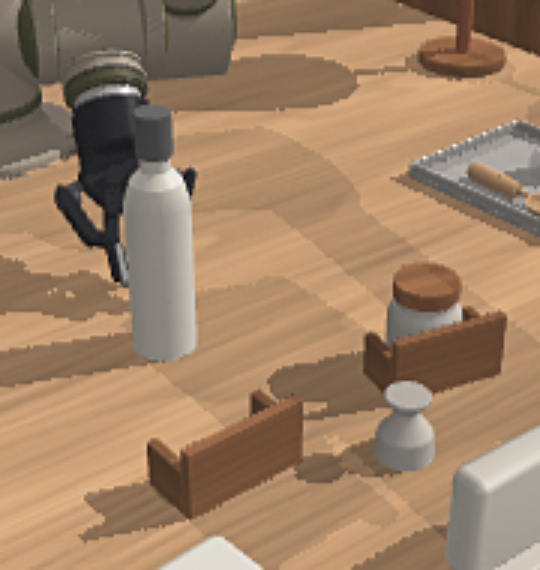

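View pics/wrist4.png

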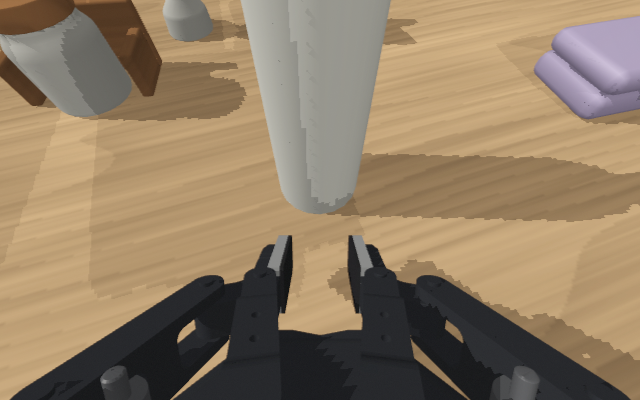

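```bash
python3 -m pendant '[30,-0.1,0,0.1,0,0,0, 30,-0.1,0,0.09,0,0,0, 30,0.068,0,0.073,0,0,0, 30,0.068,0,0.073,0,0,0, 30,0.068,0,0.073,0,0,0, 30,0.068,0,0.073,0,0,0, 30,0.068,0,0.073,0,0,0, 30,0.068,0,0.073,0,0,0, 30,0.04,0,0.044,0,0,0, 30,0.04,0,0.044,0,0,0, 30,0.04,0,0.044,0,0,0]'
cat > look.py <<'E'
from h import *
from rig import *
import sys
i=sys.argv[1]
m=get_image("scene");t=get_image("top")
W=cloud(m).reshape(-1,3);ok=~np.isnan(W).any(1);W=W[ok];C=m["frame"].reshape(-1,3)[ok].astype(int)
T=cloud(t).reshape(-1,3);T=T[~np.isnan(T).any(1)]
o=observe();x=np.array(o['position'])
def cyl(z0,z1):
    # white-ish points near guess
    g=x[:2]+np.array(o['tool_rot'])[:2,2]/np.linalg.norm(np.array(o['tool_rot'])[:2,2])*.035
    b=W[(W[:,2]>z0)&(W[:,2]<z1)&(np.hypot(*(W[:,:2]-g).T)<.05)&(C[ok.sum()*0:].min(1)>120)]
    return b
b=cyl(.06,.135);c,r=circ(b[:,:2]);print('bottle body',len(b),c.round(4),r.round(4))
cc=T[(T[:,2]>.2)&(T[:,2]<.23)&(np.hypot(*(T[:,:2]-c).T)<.06)]
print('cap',len(cc),cc.mean(0).round(4) if len(cc) else '')
print(x.round(4),'F',np.round(o['ft_force'],1),'q',np.round(o['q'],1),o['time_s'])
dd=np.array(o['tool_rot'])[:2,2];dd/=np.linalg.norm(dd);v=c-x[:2];print('tcp->axis fwd',v@dd,'left',-v[0]*dd[1]+v[1]*dd[0])
a=np.radians(2.5);s=c-np.array([.6695,-.1225]);print('stand frame',(s@[np.cos(a),np.sin(a)]).round(4),(s@[-np.sin(a),np.cos(a)]).round(4))
cv2.imwrite(f"pics/L{i}.png",cv2.resize(m["frame"][100:290,210:390,::-1],None,fx=3,fy=3))
cv2.imwrite(f"pics/T{i}.png",cv2.resize(t["frame"][110:250,260:420,::-1],None,fx=4,fy=4))
E
python3 look.py 5
```

```text
time_s: 12.65
position: [0.4771, -0.0571, 0.0122]
tool_rot: [[0.645, -0.326, 0.691], [-0.223, -0.945, -0.239], [0.731, -0.0, -0.682]]
ft_force: [-1.4, 0.8, 0.9]
grip_width: 0.0302
bottle body 459 [ 0.506  -0.0667] 0.0261
cap 186 [ 0.5051 -0.0654  0.2198]
[ 0.4774 -0.0573  0.0124] F [-0.3 -0.   0.1] q [-22.3  38.9 134.5 176.4  40.4 -89.4] 12.75
tcp->axis fwd 0.03013334895781244 left 0.000397472047968396
stand frame -0.1609 0.0629
```

View pics/L5.png

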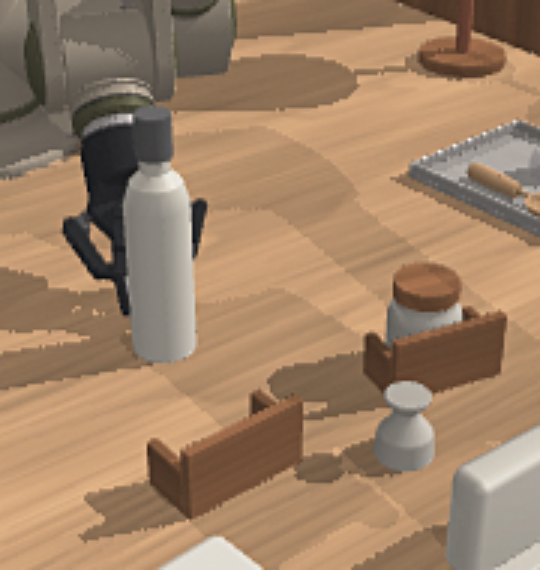

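```bash
python3 -m pendant '[30,0.068,0,0.073,0,0.02,0, 30,0.068,0,0.073,0,0.02,0, 30,0.068,0,0.073,0,0.02,0, 30,0.068,0,0.073,0,0.02,0, 30,0.068,0,0.074,0,0.02,0, 30,0.068,0,0.074,0,0.02,0, 30,0.067,0,0.074,0,0.02,0, 30,0.067,0,0.074,0,0.02,0, 30,0.067,0,0.074,0,0.02,0, 30,0.067,0,0.074,0,0.02,0, 30,0.067,0,0.074,0,0.02,0, 30,0.067,0,0.074,0,0.02,0]'
python3 look.py 6
```

```text
time_s: 13.95
position: [0.5343, -0.077, 0.0128]
tool_rot: [[0.62, -0.327, 0.713], [-0.215, -0.945, -0.246], [0.754, -0.0, -0.656]]
ft_force: [-1.0, 0.3, -1.0]
grip_width: 0.0302
bottle body 504 [ 0.5618 -0.0871] 0.0265
cap 184 [ 0.562  -0.0859  0.2199]
[ 0.5347 -0.0772  0.0131] F [-0.1  0.3  0.4] q [-21.8  39.  125.7 176.3  33.8 -88.7] 14.05
tcp->axis fwd 0.028856559009792743 left -0.0005513166120061641
stand frame -0.106 0.0401
```

View pics/L6.png

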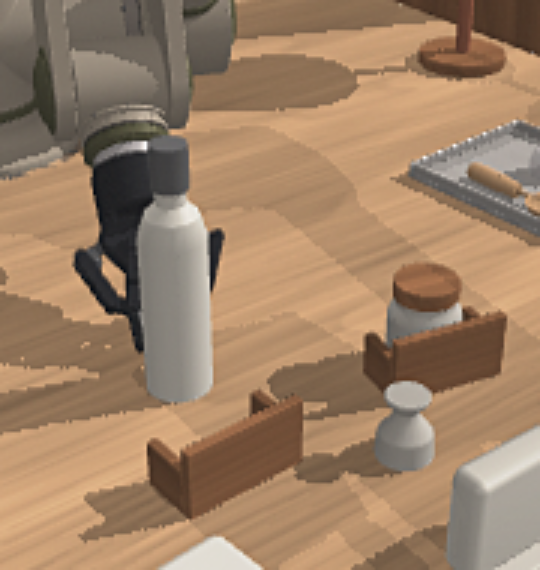

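The bottle is upright and cradled, moving straight along the line, so I'll push on.

```bash
python3 -m pendant '[30,0.065,0,0.076,0,0.02,0, 30,0.065,0,0.076,0,0.02,0, 30,0.065,0,0.076,0,0.02,0, 30,0.065,0,0.076,0,0.02,0, 30,0.065,0,0.076,0,0.02,0, 30,0.064,0,0.077,0,0.02,0, 30,0.064,0,0.077,0,0.02,0, 30,0.064,0,0.077,0,0.02,0, 30,0.064,0,0.077,0,0.02,0, 30,0.064,0,0.077,0,0.02,0, 30,0.064,0,0.077,0,0.02,0, 30,0.064,0,0.077,0,0,0]'
python3 look.py 7
```

```text
time_s: 15.25
position: [0.591, -0.0966, 0.0126]
tool_rot: [[0.598, -0.327, 0.732], [-0.207, -0.945, -0.253], [0.774, -0.0, -0.633]]
ft_force: [-1.4, 1.0, 0.6]
grip_width: 0.0297
bottle body 548 [ 0.6183 -0.1066] 0.0265
cap 192 [ 0.6177 -0.105   0.2193]
[ 0.5915 -0.0968  0.0129] F [ 0.4 -0.4  0.2] q [-21.4  40.4 117.2 176.2  28.4 -88.1] 15.35
tcp->axis fwd 0.02862607857792717 left -0.0005163723539082527
stand frame -0.0504 0.0181
```

View pics/T7.png

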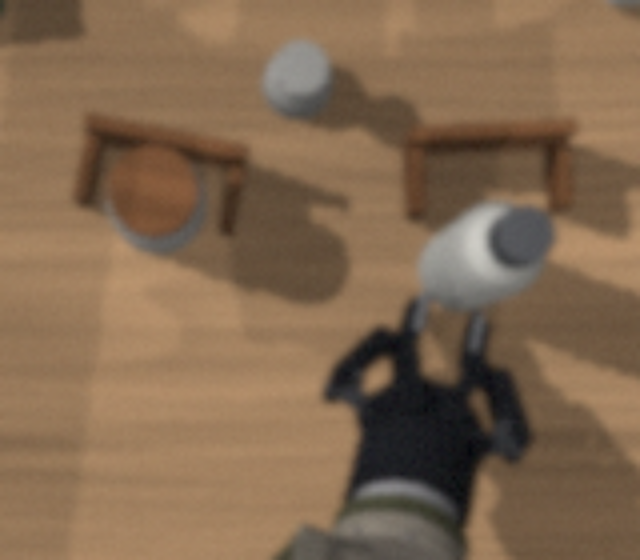

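View pics/L7.png

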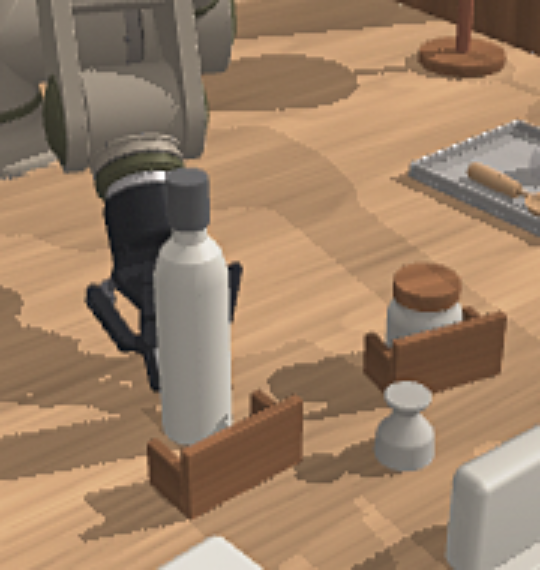

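```bash
python3 -m pendant '[30,0.063,0,0.077,0,0,0, 30,0.063,0,0.077,0,0,0, 30,0.063,0,0.077,0,0,0, 30,0.063,0,0.077,0,0,0, 30,0.063,0,0.077,0,0,0, 30,0.063,0,0.077,0,0,0, 30,0.063,0,0.077,0,0,0, 30,0.063,0,0.077,0,0,0, 30,0.038,0,0.046,0,0,0]'
python3 look.py 8
```

```text
time_s: 16.25
position: [0.6316, -0.1107, 0.0128]
tool_rot: [[0.598, -0.327, 0.732], [-0.207, -0.945, -0.253], [0.774, -0.0, -0.633]]
ft_force: [-1.5, 0.3, -0.4]
grip_width: 0.0299
bottle body 597 [ 0.6587 -0.1207] 0.0266
cap 194 [ 0.6566 -0.1186  0.2187]
[ 0.6316 -0.1107  0.0129] F [0.4 0.2 0.3] q [-21.2  41.3 110.5 175.8  22.6 -87.4] 16.35
tcp->axis fwd 0.028802472930916954 left -0.0006505169631895007
stand frame -0.0108 0.0023
```

View pics/T8.png

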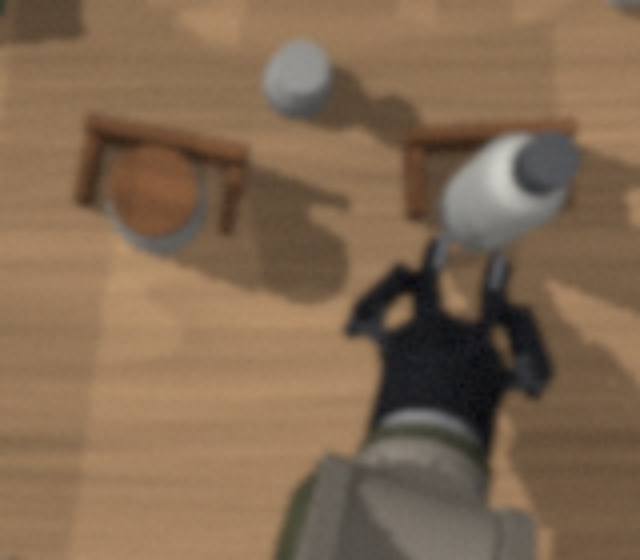

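```bash
python3 -m pendant '[30,0.025,0,0.031,0,0,0, 30,0.025,0,0.031,0,0,0, 30,0.025,0,0.031,0,0,0, 30,0.025,0,0.031,0,0,0]'; python3 -m pendant '[30,0.013,0,0.016,0,0,0]';python3 -m pendant '[30,0.013,0,0.016,0,0,0]'
python3 look.py 9
```

```text
time_s: 16.75
position: [0.6388, -0.1131, 0.0128]
tool_rot: [[0.598, -0.327, 0.732], [-0.207, -0.945, -0.253], [0.774, -0.0, -0.633]]
ft_force: [-2.0, 0.8, 1.1]
grip_width: 0.0303
time_s: 16.85
position: [0.6398, -0.1135, 0.0128]
tool_rot: [[0.598, -0.327, 0.732], [-0.207, -0.945, -0.253], [0.774, -0.0, -0.633]]
ft_force: [-2.4, 0.2, 0.6]
grip_width: 0.0297
time_s: 16.95
position: [0.6407, -0.1137, 0.0127]
tool_rot: [[0.598, -0.327, 0.732], [-0.207, -0.945, -0.253], [0.774, -0.0, -0.633]]
ft_force: [-2.1, 0.4, 2.2]
grip_width: 0.0299
bottle body 603 [ 0.6674 -0.1237] 0.0268
cap 196 [ 0.6652 -0.1218  0.2189]
[ 0.6407 -0.1138  0.0128] F [-1.  -0.1  0.5] q [-21.1  41.6 108.9 175.7  21.3 -87.2] 17.05
tcp->axis fwd 0.0284144789380499 left -0.000654711238025513
stand frame -0.0022 -0.0011
```

Force is still only sliding friction, with about 2 mm left. I'll take 1 mm steps until it reaches the wall.

```bash
python3 -m pendant '[30,0.013,0,0.016,0,0,0]';python3 -m pendant '[30,0.013,0,0.016,0,0,0]' | grep -E "pos|ft";python3 -m pendant '[30,0.013,0,0.016,0,0,0]' | grep -E "pos|ft"; python3 look.py 10
```

```text
time_s: 17.15
position: [0.6415, -0.1141, 0.0127]
tool_rot: [[0.598, -0.327, 0.732], [-0.207, -0.945, -0.253], [0.774, -0.0, -0.633]]
ft_force: [-2.2, 0.8, 1.9]
grip_width: 0.0301
position: [0.6426, -0.1144, 0.0127]
ft_force: [-2.5, -0.3, 1.0]
position: [0.6436, -0.1148, 0.0127]
ft_force: [-2.5, 1.1, 1.4]
bottle body 609 [ 0.6704 -0.1247] 0.0269
cap 195 [ 0.668  -0.1225  0.2187]
[ 0.6437 -0.1148  0.0127] F [-0.3  0.2  1. ] q [-21.1  41.7 108.4 175.6  20.9 -87.2] 17.45
tcp->axis fwd 0.028441085017152135 left -0.0006038336000224864
stand frame 0.0008 -0.0022
```

```bash
for k in 1; do :; done; python3 -m pendant '[30,0.013,0,0.016,0,0,0]' | grep -E "pos|ft";python3 -m pendant '[30,0.013,0,0.016,0,0,0]' | grep -E "pos|ft"; python3 look.py 11
```

```text
position: [0.6442, -0.1149, 0.0125]
ft_force: [-7.6, 2.8, 4.3]
position: [0.6446, -0.115, 0.0123]
ft_force: [-12.8, 3.5, 6.8]
bottle body 604 [ 0.6706 -0.1248] 0.0268
cap 196 [ 0.6683 -0.1226  0.2188]
[ 0.6445 -0.115   0.0124] F [-8.7  2.4  5.5] q [-21.1  41.7 108.2 175.6  20.6 -87.1] 17.75
tcp->axis fwd 0.02793926262179183 left -0.0007698941350583396
stand frame 0.001 -0.0024
```

View pics/L11.png

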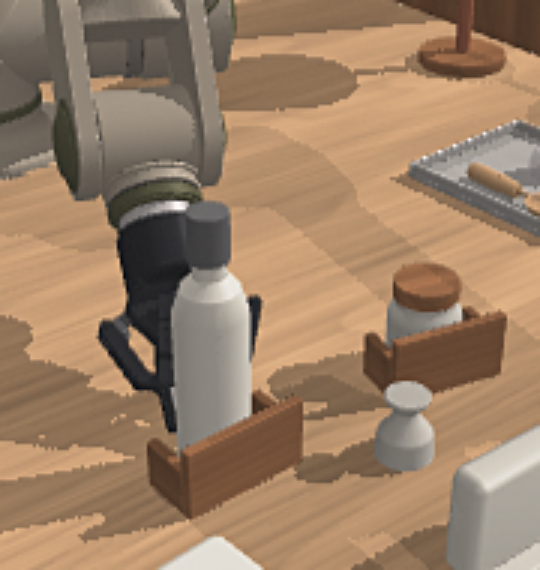

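The force jumped from 2.5 N to 13 N and the bottle stopped moving, so it's against the back wall. Backing the hand straight off.

```bash
python3 -m pendant '[30,-0.03,0,-0.037,0,0,0, 30,-0.063,0,-0.077,0,0,0, 30,-0.12,0,-0.15,0,0,0, 30,-0.12,0,-0.15,0,0,0, 30,-0.12,0,-0.15,0,0,0, 30,-0.12,0,-0.15,0,0,0, 30,0,0,0,0,0,0, 30,0,0,0,0,0,0]'
sed -i 's/\*.035$/*.072/' look.py; python3 look.py 12
python3 - <<'E'
from h import *
from rig import *
t=get_image("scene");W=cloud(t).reshape(-1,3);W=W[~np.isnan(W).any(1)]
for z0,z1 in((.07,.1),(.1,.135)):
    b=W[(W[:,2]>z0)&(W[:,2]<z1)&(np.hypot(W[:,0]-.67,W[:,1]+.124)<.04)];print(len(b),circ(b[:,:2]))
E
```

```text
time_s: 18.55
position: [0.6023, -0.1005, 0.0132]
tool_rot: [[0.598, -0.327, 0.732], [-0.207, -0.945, -0.253], [0.774, -0.0, -0.633]]
ft_force: [0.6, 0.1, -0.5]
grip_width: 0.0304
bottle body 594 [ 0.6709 -0.1248] 0.0266
cap 196 [ 0.6682 -0.1226  0.2188]
[ 0.6026 -0.1006  0.0133] F [ 0.1 -0.9  0.1] q [-21.3  40.5 115.3 176.1  26.6 -87.9] 18.65
tcp->axis fwd 0.07236305367291511 left -0.0005600918165406255
stand frame 0.0013 -0.0024
293 (array([ 0.67049617, -0.12490403]), np.float64(0.02700907261576627))
361 (array([ 0.6702293, -0.124657 ]), np.float64(0.027253531875712653))
```

View pics/L12.png

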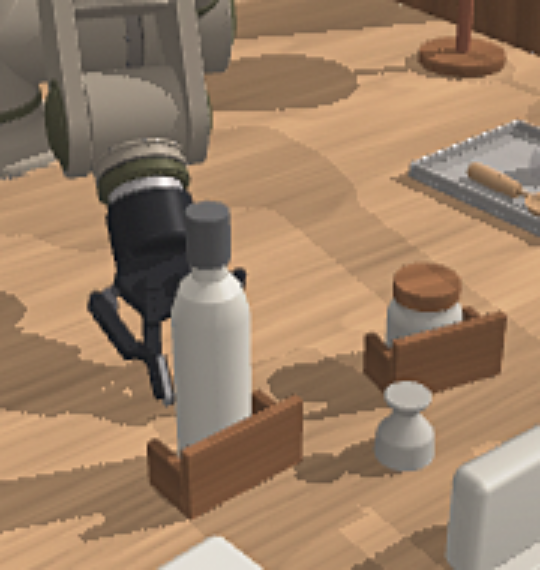

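View pics/T12.png

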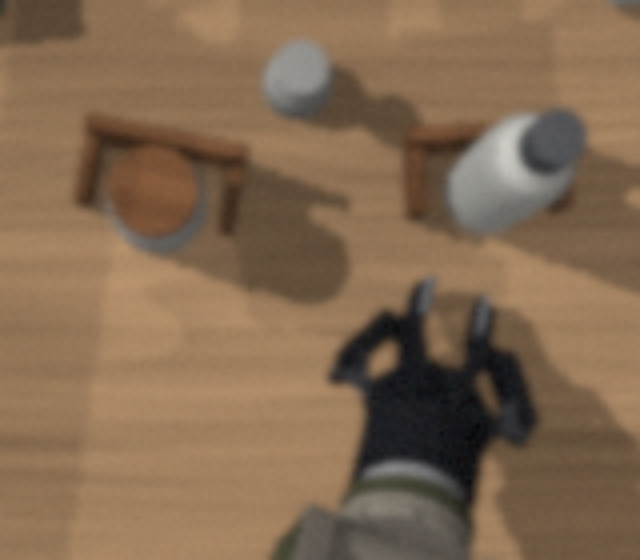

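With the hand clear, the bottle stands upright against the back wall, at about (205,380) in the enlarged scene view. The jar and egg cup are where they started.

```bash
python3 -c "
from rig import *
print(close_job())"
```

```text
the job is handed in; nothing more can be done
None
```

The bottle is in the empty stand, upright against the back wall, and I handed the job in at about 19 s. I pushed it from behind with the fingertips about 30 mm apart. The contact was roughly 20 mm above the dresser (worked out, not measured).

**Setback on the way:** the first approach, with the hand tilted 40°, ran into joint 5's lower limit. The bottle wasn't touched. I backed up, flipped the wrist over above the bottle, and came down again at a 47° tilt.

**Final checks:**
- **Position:** the bottle is at about x = +1 mm, y = −2 mm in the stand's frame. When it reached the wall, the push force rose from about 2.5 N to 13 N and it stopped moving.
- **Upright:** the body measured the same position at two heights to within 0.4 mm. The cap read about 2–3 mm from the body, but the two came from different cameras and differed by 1–2 mm during the push too. That is within the camera error and, at worst, a lean of about 0.02 rad.
- **After backing off:** the bottle didn't move when the hand withdrew.
- **Bystanders:** the jar and egg cup look unmoved in the last pictures. I didn't re-measure them, and didn't check the case or the things in the tray at the end. The hand never came near those.

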